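Return the washed tea tubes to their graded rack

TASK

Take the two washed steel tea tubes out of their leaning stands in the upper basket and put each one upright into the hole of the wooden rack that matches its diameter, pushed or dropped fully home to the bottom of the hole. Leave the flask, mug, upturned glass bowl and wooden spoon where they are, let go of the tubes and leave them standing.

Things in the scene. Friction and masses are not known exactly. Their poses are not given: they have to be found in the camera images.
- tube_slim: slimmer steel tea tube with cork: round, 36 mm in diameter, 130 mm long, the top 14 mm a 30 mm cork; foot bevelled 4 mm; 110 to 310 g. Origin at the centre of the foot, z along the tube to the cork. Starts loose in its stand, z leaning 35 degrees from vertical towards the stand's -x (the robot); its lowest 62 mm lie between the stand's cheeks, the rest is free
- tube_wide: thicker steel tea tube with cork: round, 46 mm in diameter, 130 mm long, the top 14 mm a 40 mm cork; foot bevelled 4 mm; 110 to 310 g. Origin at the centre of the foot, z along the tube to the cork. Starts loose in its stand, z leaning 35 degrees from vertical towards the stand's -x (the robot); its lowest 62 mm lie between the stand's cheeks, the rest is free
- stand_slim: fixed grey plastic drip stand in the upper basket, holding the 36 mm tube at a 35 degree lean: an inclined back rest with two side cheeks, 50 mm wide, 110 mm long, 85 mm high. Origin under its base plate, on the basket's floor; x away from the robot side, z up; the tube's foot rests at x = +35 mm, z = 30 mm
- stand_wide: fixed grey plastic drip stand in the upper basket, holding the 46 mm tube at a 35 degree lean: an inclined back rest with two side cheeks, 60 mm wide, 110 mm long, 85 mm high. Origin under its base plate, on the basket's floor; x away from the robot side, z up; the tube's foot rests at x = +35 mm, z = 30 mm
- rack: fixed wooden block 85 mm (x) by 236 mm (y) by 60 mm high on the counter, with one row of four round holes along y, growing in diameter from the -y end to the +y end. Origin at the centre of the underside, z up
- rack_hole0 (a point): centre of the mouth (at the block's top face, 60 mm above the counter) of the smallest hole of the graded row; round, 29 mm wide, 45 mm deep with a flat bottom, 3 mm chamfer round the mouth; made for a 26 mm tube. z up, axes as the block's (none here; stays empty)
- rack_hole1 (a point): centre of the mouth (at the block's top face, 60 mm above the counter) of the second smallest hole of the graded row; round, 39 mm wide, 45 mm deep with a flat bottom, 3 mm chamfer round the mouth; made for a 36 mm tube. z up, axes as the block's; 46 mm from the smallest hole and 56 mm from the next larger, centre to centre
- rack_hole2 (a point): centre of the mouth (at the block's top face, 60 mm above the counter) of the second largest hole of the graded row; round, 49 mm wide, 45 mm deep with a flat bottom, 3 mm chamfer round the mouth; made for a 46 mm tube. z up, axes as the block's; 66 mm from the largest hole, centre to centre
- rack_hole3 (a point): centre of the mouth (at the block's top face, 60 mm above the counter) of the largest hole of the graded row; round, 59 mm wide, 45 mm deep with a flat bottom, 3 mm chamfer round the mouth; made for a 56 mm tube. z up, axes as the block's (none here; stays empty)
- baskets: two stacked open plastic baskets, blue below and white above, fixed; the white upper one is 280 mm (x) by 450 mm (y), its inner floor 75 mm and its rim 115 mm above the counter. Origin under the centre on the counter, z up, x away from the robot, y along the long side
- flask: closed steel flask with a black screw lid, 68 mm in diameter, 220 mm tall, standing in the upper basket near its +y end; origin at the centre of its underside, z up. Bystander
- mug: white enamel mug, 76 mm in diameter and 75 mm tall with a handle, standing in the upper basket near its -y end; origin at the centre of its underside, z up. Bystander
- bowl: small glass bowl upside down, 88 mm in diameter and 44 mm tall, in the upper basket beyond the stands; origin at the centre of its underside (the rim side), z up. Bystander
- spoon: wooden spoon 200 mm long lying flat on the counter beyond the rack; origin about its middle, x along it towards the bowl of the spoon. Bystander

How it is judged:
By the outcome, as a careful person would: the job done as asked, in the order asked, and still so for the second after the job is handed in, with the robot touching nothing.
It also fails if it takes over 61 s, if anything falls off the work surface, if the arm or the gripper's body presses on something with over 40 N, if the wrist force passes 120 N, or if a joint passes its speed limit or range.

ROBOT

A 6-joint arm with a two-finger parallel gripper is mounted at the origin on the work surface. World frame = base frame: x ahead of the robot, y to its left, z up, the work surface at z = 0. Lengths are in m, angles in rad, forces in N, time in s.
With the tool pointing down it reaches from about 0.325 to 0.925 m from the base axis. Payload 3.1 kg.
Tool frame: the origin (TCP) lies on the mounting face of the last link; the fingertips stand 173 mm ahead of it and the grasp point (between the pads) lies 155 mm ahead of it; z points along the fingers, y is the direction in which the jaws open and shut (so a half turn about z gives the same grasp; the last joint's range is limited). The gripper opens to 85 mm and grips with 20 to 120 N. Pads are 22 mm wide; open, the fingers measure 114 mm over their backs; the gripper's body (76 mm by 85 mm) begins 54 mm behind the grasp point. The pads swing forward as they close: fully open they stand 13 mm farther back than shut.
Start: joints at [1.189, 0.217, 1.613, -0, 1.311, -0.112], TCP at [0.167, 0.602, 0.405] pointing down, gripper open.
Joint ranges: [-2.75, 2.75], [-0.78, 2.1], [0.31, 2.55], [-1.13, 4.27], [0.13, 2.63], [-2.58, 2.58]. Speed limits (rad/s): [2.79, 2.79, 3.14, 3.14, 3.14, 3.14].

INTERFACE

Orientations are given as a rotation vector (axis times angle).
In Python, from rig import observe, get_image, camera_params, job_done gives the robot as it stands. The module is installed in compiled form; this text tells all that it offers.
- The arm moves only by the tool drive_tool, never from a script. Its argument "rows" is a list of rows, each an object of numbers: "fingers": the opening, from 0 (shut) to 1 (fully open); "tx", "ty", "tz": the shift along the tool's x, y, z in units of 30 mm (1.0 is 30 mm); "ax", "ay", "az": the turn, a rotation vector about the tool's x, y, z in units of 6 degrees (1.0 is 6 degrees). A call has 1 to 20 rows; each row is the pose to reach, as a shift and turn from the pose commanded when the call began, along the tool's axes at that moment; what a row does not reach only later rows make up. A row lasts 1/10 s, in which the tool goes at most 50 mm and 8.59 degrees, less where a joint would pass 70% of its speed; a pose out of reach is approached as far as the arm can. A call with a gripper value outside its range is refused whole. The fingers move at their own pace and stop on an object; "grip_force" is the grip in N (left out, the last holds). Time passes only in rows, so rows that repeat a pose let the fingers close. It gives the time, the measured TCP pose, the force and the opening at its end, in the units of the state.
- observe(): the state, without advancing time (a new reading comes with each control period).
- get_image(name): name is "scene" or "top"; returns the picture (480x640x3 uint8, red, green, blue); there is no depth.
- camera_params(name): a dict with "mtx" (3x3 intrinsics, pixels), "k1" (the pictures are not rectified: a ray, as slopes to the right and down, at radius r is drawn at 1 + k1 r^2 times it, then the intrinsics apply), "rvec" (rotation vector, rad) and "tvec" (3), from world to camera coordinates, as OpenCV has them. Camera axes: x right, y down, z forward; pixel columns grow to the right and rows downward; lengths in m; the calibration is good to about 2 mm. A picture is of the moment at which its call begins. camera_params takes no time and is no camera call.
- job_done(): hands the job in, once; it reports no verdict.
The state is a dict: "time_s": time; "q": joint angles; "joint_velocities": joint speeds; "joint_efforts": joint torques, N m; "tcp_pos": TCP position; "tool_rot": TCP orientation; "contact_force": force on the tool from outside, world axes, zero at the start; "ft_torque": the same for the moment, N m; "opening": finger opening in m.
Only numpy, scipy, OpenCV 4.12 (cv2) and the standard library are available. Lean on these libraries where they do the work, as an engineer would, in place of code of your own. Each camera call takes 0.05 s, during which the arm holds its last target.

## Working session

There is one attempt and no reset: what is moved stays moved. The work goes in short steps, Python scripts to look and compute and a tool call to move; the robot and the scene stay as the last step left them, time stands still between calls to the robot, and variables do not carry over. Pictures are saved under pics/ and viewed, and the job is handed in when it is done.

Besides the shell and the picture viewer there is one more tool, called in YAML: its name, and indented under it one key for each argument. drive_tool: Moves the arm, as the interface text tells. Its arguments: {"type":"object","properties":{"rows":{"type":"array"},"grip_force":{"type":"number"}},"required":["rows"]}

```bash
mkdir -p pics; python3 - <<'E'
from rig import *
import cv2
for n in("scene","top"):
    cv2.imwrite(f"pics/{n}0.png",get_image(n)[:,:,::-1]); print(n,camera_params(n))
print(observe())
E
```

```text
scene {'mtx': array([[534.48812297,   0.        , 312.24347674],
       [  0.        , 534.48812297, 241.01453187],
       [  0.        ,   0.        ,   1.        ]]), 'k1': 0.04896885072441547, 'rvec': array([ 2.13332654,  0.89444577, -0.40070716]), 'tvec': array([-0.42533405, -0.18529286,  1.43845446])}
top {'mtx': array([[546.30005734,   0.        , 323.42630565],
       [  0.        , 546.30005734, 240.32826378],
       [  0.        ,   0.        ,   1.        ]]), 'k1': -0.06150378888573299, 'rvec': array([ 2.20471287, -2.1520012 ,  0.07988171]), 'tvec': array([0.00795799, 0.5682028 , 1.5158262 ])}
{'time_s': 0.1, 'q': array([ 1.18876294e+00,  2.17695627e-01,  1.61475230e+00, -3.44377891e-07,
        1.31131502e+00, -1.12167245e-01]), 'joint_velocities': array([ 1.16367810e-03, -1.87154508e-03, -3.45434693e-03, -1.06597474e-03,
       -3.03823478e-04,  7.43404552e-06]), 'joint_efforts': array([-1.13083050e-03, -3.98082769e+01, -3.04967093e+01, -2.92526129e-04,
        4.36908624e-03, -2.15806398e-05]), 'tcp_pos': array([0.16645358, 0.60206226, 0.40349912]), 'tool_rot': array([-0.42254784, -3.11250924,  0.00330511]), 'contact_force': array([-0.14512579, -0.54963431,  0.04108078]), 'ft_torque': array([-0.03522253, -0.03909442, -0.07031709]), 'opening': 0.0855902727706732}
```

View pics/scene0.png

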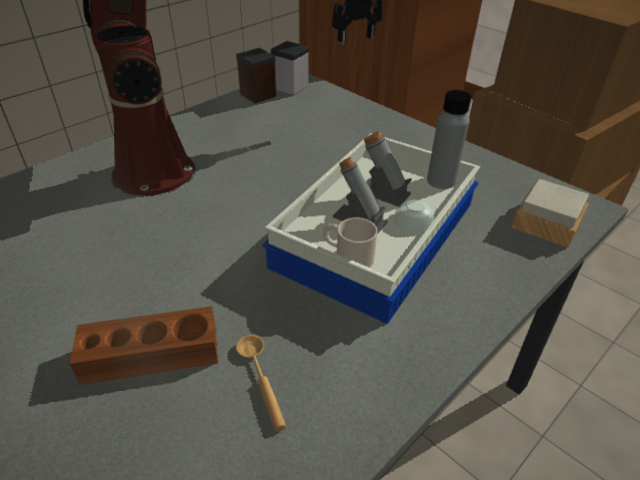

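View pics/top0.png

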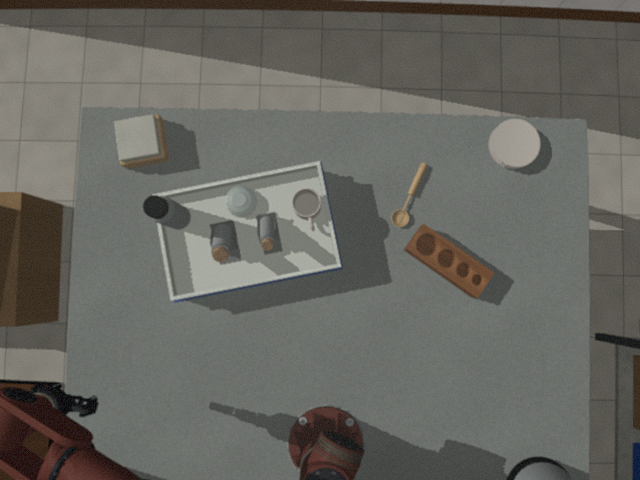

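The top view shows the basket at about (160–340, 162–300), with corks at about (220,255) and (267,243). The rack is at about (405–495, 225–297), largest hole at its upper-left end. I'll zoom in next.

```bash
python3 - <<'E'
import cv2,numpy as np
t=cv2.imread("pics/top0.png");s=cv2.imread("pics/scene0.png")
cv2.imwrite("pics/t_tubes.png",cv2.resize(t[195:275,190:290],None,fx=8,fy=7.5,interpolation=cv2.INTER_CUBIC)[:600])
cv2.imwrite("pics/t_rack.png",cv2.resize(t[220:300,400:500],None,fx=8,fy=7.5,interpolation=cv2.INTER_CUBIC))
cv2.imwrite("pics/s_tubes.png",cv2.resize(s[125:225,320:420],None,fx=6,fy=6,interpolation=cv2.INTER_CUBIC))
cv2.imwrite("pics/s_rack.png",cv2.resize(s[300:390,65:225],None,fx=5,fy=5,interpolation=cv2.INTER_CUBIC))
E
```

```text
(no output)
```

View pics/t_tubes.png

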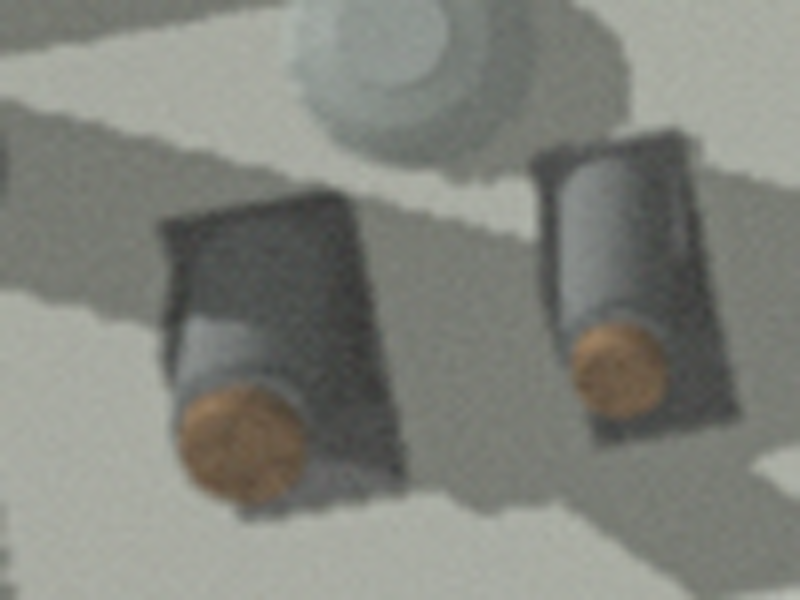

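View pics/t_rack.png

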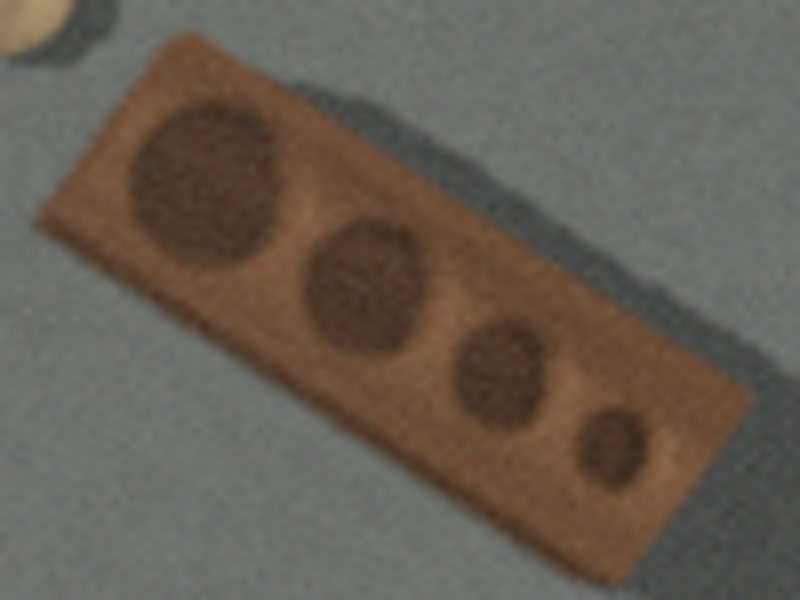

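View pics/s_tubes.png

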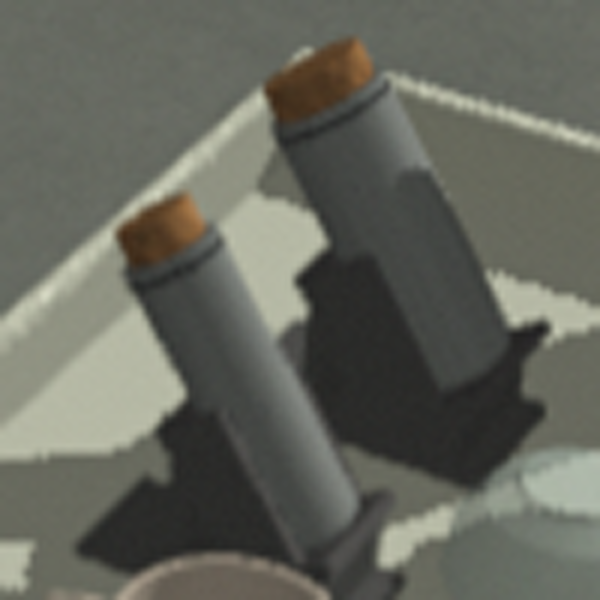

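View pics/s_rack.png

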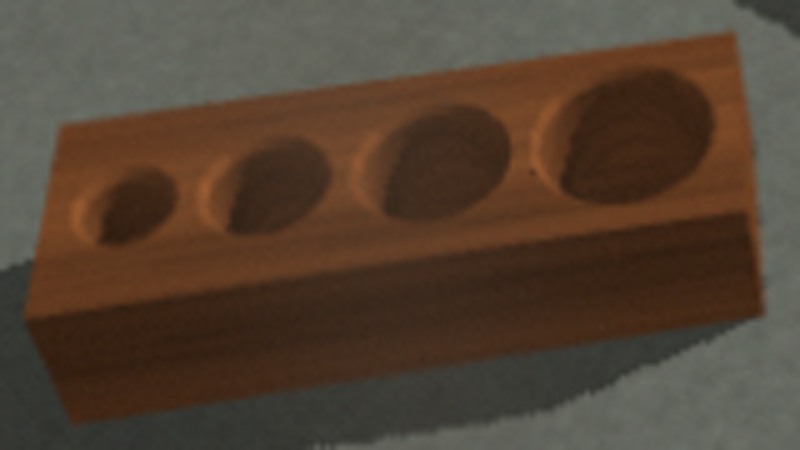

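```bash
cat > h.py <<'E'
import cv2,numpy as np
from rig import *
P={n:camera_params(n) for n in("scene","top")}
def ray(n,uv):
    p=P[n];K=p["mtx"];d=np.array([(uv[0]-K[0,2])/K[0,0],(uv[1]-K[1,2])/K[1,1]])
    x=d.copy()
    for _ in range(20): x=d/(1+p["k1"]*(x@x))
    R=cv2.Rodrigues(p["rvec"])[0]
    c=-R.T@p["tvec"]; v=R.T@np.array([x[0],x[1],1]); return c,v/np.linalg.norm(v)
def plane(n,uv,z):
    c,v=ray(n,uv); return c+v*(z-c[2])/v[2]
def proj(n,X):
    p=P[n];R=cv2.Rodrigues(p["rvec"])[0];q=R@np.asarray(X)+p["tvec"];x=q[:2]/q[2];x=x*(1+p["k1"]*(x@x))
    return x*p["mtx"][0,0]+p["mtx"][:2,2]
def tri(a,b):
    c1,v1=ray("scene",a);c2,v2=ray("top",b)
    A=np.stack([v1,-v2],1);t=np.linalg.lstsq(A,c2-c1,rcond=None)[0]
    p,q=c1+t[0]*v1,c2+t[1]*v2
    return (p+q)/2,np.linalg.norm(p-q)
def blobs(m,amin=20):
    n,l,s,c=cv2.connectedComponentsWithStats(m.astype(np.uint8))
    return [(c[i],s[i],l==i) for i in range(1,n) if s[i,4]>=amin]
E
python3 - <<'E'
from h import *
np.set_printoptions(precision=4,suppress=True)
for n in("top","scene"):
    im=cv2.imread(f"pics/{n}0.png");hsv=cv2.cvtColor(im,cv2.COLOR_BGR2HSV);H,S,V=cv2.split(hsv)
    m=(H<22)&(S>90)&(V>60)
    for c,s,l in blobs(m,30):
        print(n,c,s,np.median(hsv[l],0))
    # rack
    print("rack")
    L=max([b for b in blobs((H<14)&(S>80)&(V>25),400) if (b[0][0]<230 and b[0][1]>290 if n=="scene" else 400<b[0][0]<500)],key=lambda b:b[1][4])
    print(L[0],L[1])
    if n=="top":
        cn=max(cv2.findContours(L[2].astype(np.uint8),0,1)[0],key=cv2.contourArea)
        r=cv2.minAreaRect(cn);print(r,cv2.approxPolyDP(cn,4,True)[:,0].tolist())
E
```

```text
top [421.0857 172.1429] [416 164  10  18  35] [ 18.  94. 135.]
top [ 21.597  262.4818] [   0  193   62  133 2970] [ 16. 106.  68.]
top [449.0032 260.9122] [ 405  225   89   73 2803] [ 13. 125. 105.]
top [ 47.2857 287.5714] [ 40 281  14  14  42] [ 16.  103.   62.5]
top [ 16.5    385.8083] [  0 384  32   7 120] [ 12. 137.  68.]
top [ 33.842  434.6265] [   0  391   73   89 1411] [  5. 124.  85.]
top [323.9192 414.2256] [303 407  47  21 359] [  5. 106.  83.]
top [332.8644 442.3729] [321 432  28  20  59] [  5. 109.  75.]
top [ 39.3111 443.8444] [ 30 439  18  11  45] [ 12. 125.  62.]
top [297.119  451.6667] [289 442  22  25 210] [  5. 110.  80.]
top [330.9068 455.822 ] [315 443  38  23 118] [  5.  112.   81.5]
top [320.3724 463.0625] [307 449  42  31 384] [  4. 115.  80.]
top [ 81.6081 469.82  ] [ 56 452  63  28 911] [  4. 123.  83.]
top [ 11.1686 471.5725] [  0 460  30  20 255] [  5. 126.  86.]
rack
[449.0352 261.0273] [ 405  225   89   73 2275]
((449.0216369628906, 260.9063720703125), (87.65840148925781, 32.800514221191406), 34.82448959350586) [[422, 225], [405, 250], [477, 297], [493, 2
[... 1013 characters left out ...]
33.0688] [504 106  42  59 436] [ 15. 142.  62.]
scene [470.1818 122.7045] [467 113   9  22  44] [ 15.5 138.   62. ]
scene [473.1667 131.8056] [470 122   7  19  36] [ 15. 139.  61.]
scene [372.6458 137.9931] [364 132  18  13 144] [ 15. 142.  84.]
scene [552.2105 151.8684] [548 140   9  22  38] [ 15. 142.  61.]
scene [346.619 163.   ] [340 157  14  12 105] [ 15. 143.  87.]
scene [176.4855 178.5436] [160 159  33  30 241] [  4. 160.  69.]
scene [546.178  226.9561] [ 512  202   77   45 1343] [ 17. 134.  90.]
scene [144.5178 342.1222] [  70  306  148   79 6563] [ 12. 161.  91.]
scene [261.6735 378.2674] [ 236  335   50   97 1219] [ 17. 131. 142.]
rack
[143.5748 344.8838] [  70  307  148   78 8314]
```

```bash
python3 - <<'E'
from h import *
np.set_printoptions(precision=4,suppress=True)
t=cv2.imread("pics/top0.png");s=cv2.imread("pics/scene0.png")
V=cv2.GaussianBlur(t,(0,0),.7)[:,:,2]
sub=np.zeros(V.shape,bool);
cv2_poly=np.array([[422,228],[408,249],[476,293],[490,272]]);mk=np.zeros(V.shape,np.uint8);cv2.fillPoly(mk,[cv2_poly],1)
for th in(80,90):
  hs=sorted([b for b in blobs((V<th)&(mk>0),15)],key=lambda b:b[0][0])
  for b in hs: print(th,b[0],b[1][4],plane("top",b[0],.06))
sc=[(90.3,341.2),(118.1,337.4),(151.9,332.4),(189.8,327.2)]
A=np.array([plane("scene",(u-.1,v-.1),.06) for u,v in sc]);print("scene",A,np.linalg.norm(np.diff(A,axis=0),axis=1))
for c in [[422, 225], [405, 250], [477, 297], [493, 272]]: print("corner",plane("top",c,.06))
for c in [(65+62/5,300+125/5),(65+27/5,300+318/5),(65+748/5,300+212/5),(65+735/5,300+35/5)]: print("scorner",plane("scene",c,.06))
hsv=cv2.cvtColor(t,cv2.COLOR_BGR2HSV);H,S,_=cv2.split(hsv)
m=(H<22)&(S>60);m[:, :190]=0;m[:,290:]=0;m[:195]=0;m[275:]=0
tc=sorted([b for b in blobs(m,30)],key=lambda b:b[0][0])
for b,a in zip(tc,[(372.65,138),(346.62,163)]):
  print("cork",b[0],b[1],tri(a,b[0]),plane("top",b[0],.2115))
E
```

```text
80 [423.8309 247.0882] 136 [ 0.5529 -0.2548  0.06  ]
80 [428.38 237.  ] 50 [ 0.581  -0.2671  0.06  ]
80 [444.1845 259.7379] 103 [ 0.5194 -0.3112  0.06  ]
80 [448.52 252.08] 25 [ 0.5407 -0.323   0.06  ]
80 [462.5474 269.6421] 95 [ 0.4934 -0.3621  0.06  ]
80 [476.3818 279.3273] 55 [ 0.4677 -0.4005  0.06  ]
90 [425.6551 243.8924] 316 [ 0.5618 -0.2597  0.06  ]
90 [445.4444 257.713 ] 216 [ 0.5251 -0.3146  0.06  ]
90 [462.391  269.3383] 133 [ 0.4942 -0.3616  0.06  ]
90 [476.4167 279.2778] 72 [ 0.4678 -0.4005  0.06  ]
scene [[ 0.4693 -0.4052  0.06  ]
 [ 0.4951 -0.3676  0.06  ]
 [ 0.5263 -0.3203  0.06  ]
 [ 0.563  -0.2664  0.06  ]] [0.0457 0.0567 0.0652]
corner [ 0.6138 -0.2491  0.06  ]
corner [ 0.5436 -0.203   0.06  ]
corner [ 0.4195 -0.4024  0.06  ]
corner [ 0.4888 -0.4464  0.06  ]
scorner [ 0.4201 -0.4039  0.06  ]
scorner [ 0.4902 -0.4503  0.06  ]
scorner [ 0.6216 -0.2556  0.06  ]
scorner [ 0.5518 -0.2094  0.06  ]
cork [219.838  253.7877] [213 247  15  15 179] (array([0.5132, 0.2763, 0.2052]), np.float64(0.0015629385519631818)) [0.5134 0.2756 0.2115]
cork [266.9298 243.8684] [262 238  11  13 114] (array([0.5411, 0.1604, 0.2047]), np.float64(0.0003916442780919239)) [0.5408 0.1598 0.2115]
```

```bash
cat >> h.py <<'E'
from scipy.spatial.transform import Rotation as Ro
def units(Rt,pt,R0=None,p0=None):
    if R0 is None:
        o=observe();R0=Ro.from_rotvec(o["tool_rot"]);p0=o["tcp_pos"]
    t=R0.inv().apply(np.asarray(pt)-p0)/.03
    a=(R0.inv()*Rt).as_rotvec()/np.radians(6)
    return np.round(t,2),np.round(a,2)
def toolrot(a,jaw):  # tool z=-a, tool y ~ jaw
    z=-np.asarray(a)/np.linalg.norm(a);y=np.asarray(jaw,float);y=y-z*(y@z);y/=np.linalg.norm(y)
    return Ro.from_matrix(np.stack([np.cross(y,z),y,z],1))
def lean(psi): 
    c=np.array([np.cos(psi),np.sin(psi)]);s=np.sin(np.radians(35))
    return np.array([-s*c[0],-s*c[1],np.cos(np.radians(35))]),np.array([-c[1],c[0],0])
M={"wide":np.array([.5132,.2763,.2055]),"slim":np.array([.5411,.1604,.2052])}
E
python3 - <<'E'
from h import *
np.set_printoptions(precision=4,suppress=True)
f=lambda u,v:(190+u/8-.5,195+v/7.5-.5)
for a,b,z in [((403,490),(350,195),.08),((600,440),(540,160),.08),((740,415),(690,135),.08),((250,515),(403,490),.08),((600,440),(740,415),.08)]:
    d=plane("top",f(*b),z)-plane("top",f(*a),z);print(np.degrees(np.arctan2(d[1],d[0])),np.linalg.norm(d))
t=cv2.imread("pics/top0.png")
for a,b in [((173,299),(341,267)),((158,197),(320,162)),((341,267),(320,162)),((173,299),(158,197))]:
    d=plane("top",b,.115)-plane("top",a,.115);print("basket",np.degrees(np.arctan2(d[1],d[0])),np.linalg.norm(d))
print("flask",plane("top",(156,207),.29),"mug",plane("top",(306,203),.15))
# tube axis in top: predict foot
psi=np.radians(10)
for k in M:
    a,j=lean(psi);F=M[k]-.123*a;print(k,"foot",F,"px",proj("top",F),proj("scene",F))
E
```

```text
11.662503418145574 0.10894264024645363
13.240757826680762 0.10403932415055343
11.236686073260639 0.10338893223357179
-78.6999674318723 0.05271062644199508
-77.8060359319263 0.04825790577130899
basket -77.78645798515952 0.4516450590630623
basket -76.42566070263364 0.444631825515887
basket 12.566413413580793 0.28652238969198696
basket 11.097901574404458 0.276010089929523
flask [0.6159 0.4158 0.29  ] mug [0.6539 0.0685 0.15  ]
wide foot [0.5827 0.2886 0.1047] px [223.7507 229.9944] [396.2984 186.4823]
slim foot [0.6106 0.1727 0.1044] px [267.286  220.6481] [372.3764 213.8648]
```

```bash
python3 - <<'E'
from h import *
np.set_printoptions(precision=4,suppress=True)
a,j=lean(np.radians(12))
R=toolrot(a,j)
for d in(.227,.127):
    print(M["slim"]+d*a,units(R,M["slim"]+d*a))
print(units(R,M["slim"]+.127*a,R,M["slim"]+.227*a))
E
```

```text
[0.4137 0.1333 0.3911] (array([-12.11, -12.86,   0.44]), array([-1.42, -5.73, -4.43]))
[0.4698 0.1453 0.3092] (array([-13.81, -11.97,   3.16]), array([-1.42, -5.73, -4.43]))
(array([ 0.  , -0.  ,  3.33]), array([0., 0., 0.]))
```

drive_tool:
  rows:
    - {"fingers": 1,"tx": -12.1,"ty": -12.85,"tz": 0.45,"ax": -1.42,"ay": -5.73,"az": -4.43}
    - {"fingers": 1,"tx": -12.1,"ty": -12.85,"tz": 0.45,"ax": -1.42,"ay": -5.73,"az": -4.43}
    - {"fingers": 1,"tx": -12.1,"ty": -12.85,"tz": 0.45,"ax": -1.42,"ay": -5.73,"az": -4.43}
    - {"fingers": 1,"tx": -12.1,"ty": -12.85,"tz": 0.45,"ax": -1.42,"ay": -5.73,"az": -4.43}
    - {"fingers": 1,"tx": -12.1,"ty": -12.85,"tz": 0.45,"ax": -1.42,"ay": -5.73,"az": -4.43}
    - {"fingers": 1,"tx": -12.1,"ty": -12.85,"tz": 0.45,"ax": -1.42,"ay": -5.73,"az": -4.43}
    - {"fingers": 1,"tx": -12.1,"ty": -12.85,"tz": 0.45,"ax": -1.42,"ay": -5.73,"az": -4.43}
    - {"fingers": 1,"tx": -12.1,"ty": -12.85,"tz": 0.45,"ax": -1.42,"ay": -5.73,"az": -4.43}
    - {"fingers": 1,"tx": -12.1,"ty": -12.85,"tz": 0.45,"ax": -1.42,"ay": -5.73,"az": -4.43}
    - {"fingers": 1,"tx": -12.1,"ty": -12.85,"tz": 0.45,"ax": -1.42,"ay": -5.73,"az": -4.43}
    - {"fingers": 1,"tx": -12.1,"ty": -12.85,"tz": 0.45,"ax": -1.42,"ay": -5.73,"az": -4.43}
    - {"fingers": 1,"tx": -12.1,"ty": -12.85,"tz": 0.45,"ax": -1.42,"ay": -5.73,"az": -4.43}
    - {"fingers": 1,"tx": -12.1,"ty": -12.85,"tz": 0.45,"ax": -1.42,"ay": -5.73,"az": -4.43}
    - {"fingers": 1,"tx": -12.1,"ty": -12.85,"tz": 0.45,"ax": -1.42,"ay": -5.73,"az": -4.43}
    - {"fingers": 1,"tx": -12.1,"ty": -12.85,"tz": 0.45,"ax": -1.42,"ay": -5.73,"az": -4.43}
    - {"fingers": 1,"tx": -12.1,"ty": -12.85,"tz": 0.45,"ax": -1.42,"ay": -5.73,"az": -4.43}

```text
time_s: 1.7
tcp_pos: [0.4132, 0.1352, 0.3911]
tool_rot: [-0.268, 2.517, 0.087]
contact_force: [0.3, 0.4, 0.7]
opening: 0.0852
```

```bash
cat > look.py <<'E'
import sys
from h import *
np.set_printoptions(precision=4,suppress=True)
k=sys.argv[1];ims=[]
b=[int(x) for x in sys.argv[2:10]] # scene u0 v0 u1 v1, top ...
for i,n in enumerate(("scene","top")):
    im=get_image(n)[:,:,::-1];cv2.imwrite(f"pics/{k}_{n}_raw.png",im)
    u0,v0,u1,v1=b[4*i:4*i+4];c=im[v0:v1,u0:u1];ims.append(cv2.resize(c,(400,int(400*(v1-v0)/(u1-u0))),interpolation=cv2.INTER_CUBIC))
h=max(i.shape[0] for i in ims);o=np.zeros((h,800,3),np.uint8)
for i,m in enumerate(ims):o[:m.shape[0],400*i:400*i+400]=m
cv2.imwrite(f"pics/{k}.png",o)
s=observe();print(s["time_s"],s["q"],s["tcp_pos"],s["tool_rot"],s["opening"],s["contact_force"])
E
python3 look.py a1 280 40 480 240 160 160 360 360; python3 -c "
from h import *
a,j=lean(np.radians(12))
for d in (.227,.127): print(units(toolrot(a,j),M['slim']+d*a))"
```

```text
1.8 [ 0.141  -0.3668  2.2313  0.0684  0.6671 -1.6816] [0.4133 0.135  0.3912] [-0.2669  2.5174  0.0871] 0.08544676212037626 [-0.9715  0.0282 -0.4935]
(array([-0.  , -0.06,  0.  ]), array([0.03, 0.01, 0.01]))
(array([ 0.  , -0.07,  3.33]), array([0.03, 0.01, 0.01]))
```

View pics/a1.png

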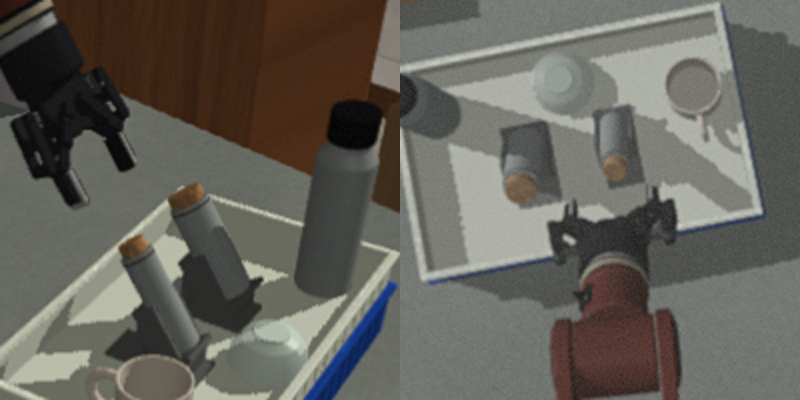

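The gripper stands on the slim tube's axis: finger tips at crop (570,210) and (657,195), with the cork at (615,168) between them. I'll advance and close.

drive_tool:
  rows:
    - {"fingers": 1,"ty": -0.05,"tz": 1}
    - {"fingers": 1,"ty": -0.06,"tz": 2}
    - {"fingers": 1,"ty": -0.06,"tz": 2.7}
    - {"fingers": 1,"ty": -0.06,"tz": 3.1}
    - {"fingers": 1,"ty": -0.06,"tz": 3.33}
    - {"fingers": 1,"ty": -0.06,"tz": 3.33}
    - {"fingers": 0,"ty": -0.06,"tz": 3.33}
    - {"fingers": 0,"ty": -0.06,"tz": 3.33}
    - {"fingers": 0,"ty": -0.06,"tz": 3.33}
    - {"fingers": 0,"ty": -0.06,"tz": 3.33}
    - {"fingers": 0,"ty": -0.06,"tz": 3.33}
    - {"fingers": 0,"ty": -0.06,"tz": 3.33}
    - {"fingers": 0,"ty": -0.06,"tz": 3.33}
    - {"fingers": 0,"ty": -0.06,"tz": 3.33}
  grip_force: 50

```text
validation failed for argument at $.ro...
```

```bash
python3 look.py a2 280 40 480 240 160 160 360 360
```

```text
1.9 [ 0.1402 -0.3667  2.2312  0.0685  0.6671 -1.6816] [0.4135 0.1346 0.3912] [-0.266   2.5174  0.0868] 0.08504127516544886 [ 0.594  -0.3096 -0.0901]
```

View pics/a2.png

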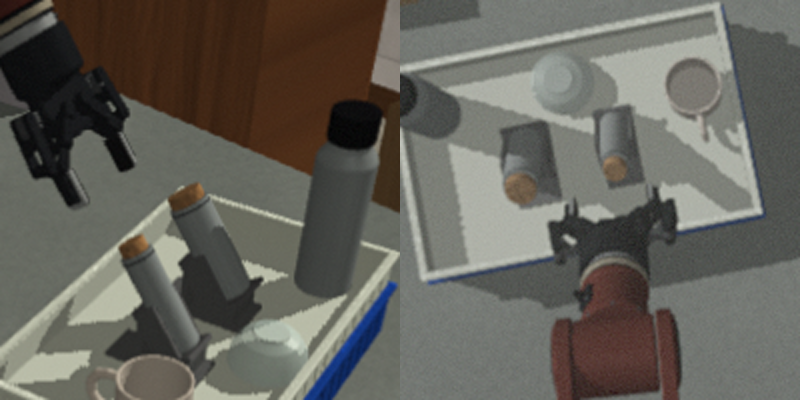

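The call was refused, so nothing moved. All keys are probably needed in each row.

drive_tool:
  rows:
    - {"fingers": 1,"tx": 0,"ty": -0.03,"tz": 1,"ax": 0,"ay": 0,"az": 0}
    - {"fingers": 1,"tx": 0,"ty": -0.03,"tz": 2,"ax": 0,"ay": 0,"az": 0}
    - {"fingers": 1,"tx": 0,"ty": -0.03,"tz": 2.7,"ax": 0,"ay": 0,"az": 0}
    - {"fingers": 1,"tx": 0,"ty": -0.03,"tz": 3.1,"ax": 0,"ay": 0,"az": 0}
    - {"fingers": 1,"tx": 0,"ty": -0.03,"tz": 3.33,"ax": 0,"ay": 0,"az": 0}
    - {"fingers": 1,"tx": 0,"ty": -0.03,"tz": 3.33,"ax": 0,"ay": 0,"az": 0}
    - {"fingers": 0,"tx": 0,"ty": -0.03,"tz": 3.33,"ax": 0,"ay": 0,"az": 0}
    - {"fingers": 0,"tx": 0,"ty": -0.03,"tz": 3.33,"ax": 0,"ay": 0,"az": 0}
    - {"fingers": 0,"tx": 0,"ty": -0.03,"tz": 3.33,"ax": 0,"ay": 0,"az": 0}
    - {"fingers": 0,"tx": 0,"ty": -0.03,"tz": 3.33,"ax": 0,"ay": 0,"az": 0}
    - {"fingers": 0,"tx": 0,"ty": -0.03,"tz": 3.33,"ax": 0,"ay": 0,"az": 0}
    - {"fingers": 0,"tx": 0,"ty": -0.03,"tz": 3.33,"ax": 0,"ay": 0,"az": 0}
    - {"fingers": 0,"tx": 0,"ty": -0.03,"tz": 3.33,"ax": 0,"ay": 0,"az": 0}
  grip_force: 50

```text
time_s: 3.2
tcp_pos: [0.4702, 0.1453, 0.3105]
tool_rot: [-0.265, 2.516, 0.086]
contact_force: [-4.9, -2.4, 6.4]
opening: 0.0351
```

```bash
python3 look.py a3 280 40 480 240 160 160 360 360
```

```text
3.3 [ 0.1468 -0.0956  2.1836  0.0881  0.4422 -1.7012] [0.4702 0.1453 0.3105] [-0.2644  2.516   0.086 ] 0.03504605752328646 [-5.5187 -2.4983  5.9392]
```

View pics/a3.png

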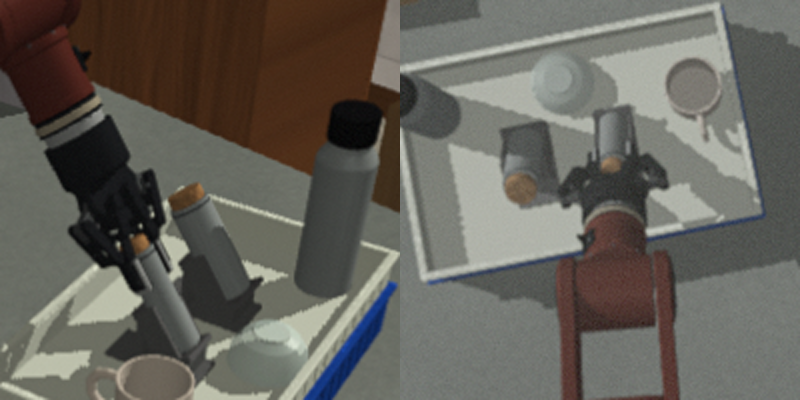

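The slim tube is gripped (opening 35 mm, cork between the pads). Next I pull it out along its axis.

drive_tool:
  rows:
    - {"fingers": 0,"tx": 0,"ty": 0,"tz": -0.3,"ax": 0,"ay": 0,"az": 0}
    - {"fingers": 0,"tx": 0,"ty": 0,"tz": -0.8,"ax": 0,"ay": 0,"az": 0}
    - {"fingers": 0,"tx": 0,"ty": 0,"tz": -1.6,"ax": 0,"ay": 0,"az": 0}
    - {"fingers": 0,"tx": 0,"ty": 0,"tz": -2.4,"ax": 0,"ay": 0,"az": 0}
    - {"fingers": 0,"tx": 0,"ty": 0,"tz": -3.2,"ax": 0,"ay": 0,"az": 0}
    - {"fingers": 0,"tx": 0,"ty": 0,"tz": -4.0,"ax": 0,"ay": 0,"az": 0}
    - {"fingers": 0,"tx": 0,"ty": 0,"tz": -4.0,"ax": 0,"ay": 0,"az": 0}

```text
time_s: 4.0
tcp_pos: [0.4019, 0.1308, 0.4103]
tool_rot: [-0.264, 2.513, 0.087]
contact_force: [0.6, 1.6, -1.9]
opening: 0.0348
```

```bash
python3 look.py a4 280 40 480 240 160 160 360 360;  python3 -c "
from h import *
y=np.radians(45);R=toolrot([0,0,1],[np.cos(y),np.sin(y),0])
for p in ([.45,0,.47],[.4945,-.364,.47],[.4945,-.364,.36]): print(units(R,p))"
```

```text
4.1 [ 0.1338 -0.42    2.2357  0.0691  0.7165 -1.6842] [0.4021 0.1307 0.4073] [-0.2645  2.5179  0.0863] 0.03490575941503303 [-0.1769  0.2906 -2.3246]
(array([-1.74, -4.59, -1.34]), array([2.92, 5.34, 9.19]))
(array([ -0.87, -16.77,  -1.98]), array([2.92, 5.34, 9.19]))
(array([  1.23, -16.77,   1.02]), array([2.92, 5.34, 9.19]))
```

View pics/a4.png

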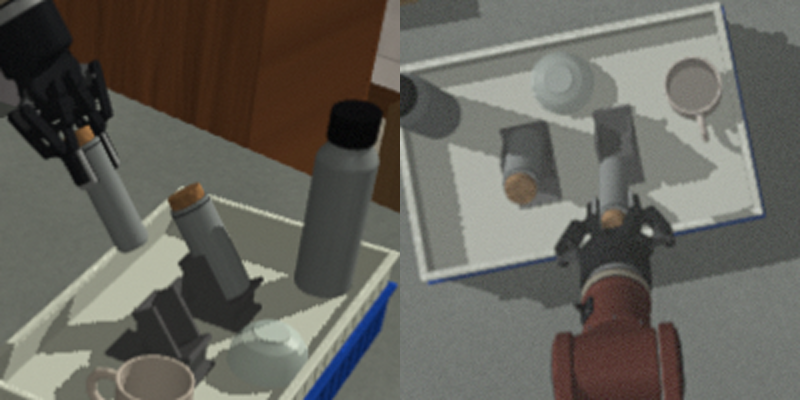

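The slim tube is out, with its foot at crop (125,248), clear of the stand. Next it goes over to the rack.

drive_tool:
  rows:
    - {"fingers": 0,"tx": -1.74,"ty": -4.6,"tz": -1.34,"ax": 2.92,"ay": 5.34,"az": 9.19}
    - {"fingers": 0,"tx": -1.74,"ty": -4.6,"tz": -1.34,"ax": 2.92,"ay": 5.34,"az": 9.19}
    - {"fingers": 0,"tx": -1.74,"ty": -4.6,"tz": -1.34,"ax": 2.92,"ay": 5.34,"az": 9.19}
    - {"fingers": 0,"tx": -1.74,"ty": -4.6,"tz": -1.34,"ax": 2.92,"ay": 5.34,"az": 9.19}
    - {"fingers": 0,"tx": -0.9,"ty": -16.75,"tz": -1.98,"ax": 2.92,"ay": 5.34,"az": 9.19}
    - {"fingers": 0,"tx": -0.9,"ty": -16.75,"tz": -1.98,"ax": 2.92,"ay": 5.34,"az": 9.19}
    - {"fingers": 0,"tx": -0.9,"ty": -16.75,"tz": -1.98,"ax": 2.92,"ay": 5.34,"az": 9.19}
    - {"fingers": 0,"tx": -0.9,"ty": -16.75,"tz": -1.98,"ax": 2.92,"ay": 5.34,"az": 9.19}
    - {"fingers": 0,"tx": -0.9,"ty": -16.75,"tz": -1.98,"ax": 2.92,"ay": 5.34,"az": 9.19}
    - {"fingers": 0,"tx": -0.9,"ty": -16.75,"tz": -1.98,"ax": 2.92,"ay": 5.34,"az": 9.19}
    - {"fingers": 0,"tx": -0.9,"ty": -16.75,"tz": -1.98,"ax": 2.92,"ay": 5.34,"az": 9.19}
    - {"fingers": 0,"tx": -0.9,"ty": -16.75,"tz": -1.98,"ax": 2.92,"ay": 5.34,"az": 9.19}
    - {"fingers": 0,"tx": 1.23,"ty": -16.75,"tz": 1.02,"ax": 2.92,"ay": 5.34,"az": 9.19}
    - {"fingers": 0,"tx": 1.23,"ty": -16.75,"tz": 1.02,"ax": 2.92,"ay": 5.34,"az": 9.19}
    - {"fingers": 0,"tx": 1.23,"ty": -16.75,"tz": 1.02,"ax": 2.92,"ay": 5.34,"az": 9.19}
    - {"fingers": 0,"tx": 1.23,"ty": -16.75,"tz": 1.02,"ax": 2.92,"ay": 5.34,"az": 9.19}
    - {"fingers": 0,"tx": 1.23,"ty": -16.75,"tz": 1.02,"ax": 2.92,"ay": 5.34,"az": 9.19}
    - {"fingers": 0,"tx": 1.23,"ty": -16.75,"tz": 1.02,"ax": 2.92,"ay": 5.34,"az": 9.19}
    - {"fingers": 0,"tx": 1.23,"ty": -16.75,"tz": 1.02,"ax": 2.92,"ay": 5.34,"az": 9.19}

```text
time_s: 6.0
tcp_pos: [0.4959, -0.3637, 0.3639]
tool_rot: [1.199, 2.897, -0.003]
contact_force: [0.9, 0.2, -2.0]
opening: 0.0342
```

```bash
python3 look.py a5 50 220 250 400 390 200 510 308;  python3 -c "
from h import *
y=np.radians(45);R=toolrot([0,0,1],[np.cos(y),np.sin(y),0])
for p in ([.4945,-.364,.36],): print(units(R,p))"
```

```text
6.1 [-0.7472  0.2314  1.6775  0.0005  1.2287 -1.5331] [ 0.4955 -0.3635  0.3628] [ 1.2002  2.8991 -0.0015] 0.03443645404974783 [ 0.331  -0.1274 -2.9301]
(array([ 0.01, -0.04,  0.09]), array([0.01, 0.04, 0.  ]))
```

View pics/a5.png

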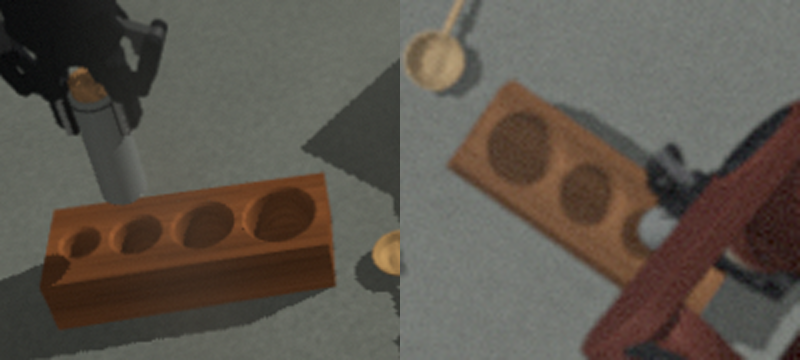

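```bash
python3 - <<'E'
from h import *
np.set_printoptions(precision=2,suppress=True)
im=cv2.imread("pics/a5_scene_raw.png");o=cv2.resize(im[270:340,70:170],None,fx=8,fy=8,interpolation=cv2.INTER_CUBIC)
x,y,z=.4955,-.3635,.3628
def circ(n,c,r,col,im,u0,v0,f,ax=None):
    pts=np.array([proj(n,np.array(c)+r*np.array([np.cos(t),np.sin(t),0])) for t in np.linspace(0,6.28,60)])
    cv2.polylines(im,[(((pts-[u0,v0])+.5)*f).astype(int)],True,col,1)
circ("scene",(x,y,z-.25),.018,(0,255,0),o,70,270,8)
circ("scene",(x,y,z-.25+.1),.018,(0,255,0),o,70,270,8)
for c,r in [((.4942,-.3616,.06),.0225),((.5251,-.3146,.06),.0275)]: circ("scene",c,r,(255,0,0),o,70,270,8)
for c,r in [((.4951,-.3676,.06),.0225),((.5263,-.3203,.06),.0275)]: circ("scene",c,r,(0,255,255),o,70,270,8)
cv2.imwrite("pics/a5s.png",o)
im=cv2.imread("pics/a5_top_raw.png");o=cv2.resize(im[230:300,410:490],None,fx=8,fy=8,interpolation=cv2.INTER_CUBIC)
circ("top",(x,y,z-.25),.018,(0,255,0),o,410,230,8)
for c,r in [((.4942,-.3616,.06),.0225),((.5251,-.3146,.06),.0275)]: circ("top",c,r,(255,0,0),o,410,230,8)
for c,r in [((.4951,-.3676,.06),.0225),((.5263,-.3203,.06),.0275)]: circ("top",c,r,(0,255,255),o,410,230,8)
cv2.imwrite("pics/a5t.png",o)
E
```

```text
(no output)
```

View pics/a5s.png

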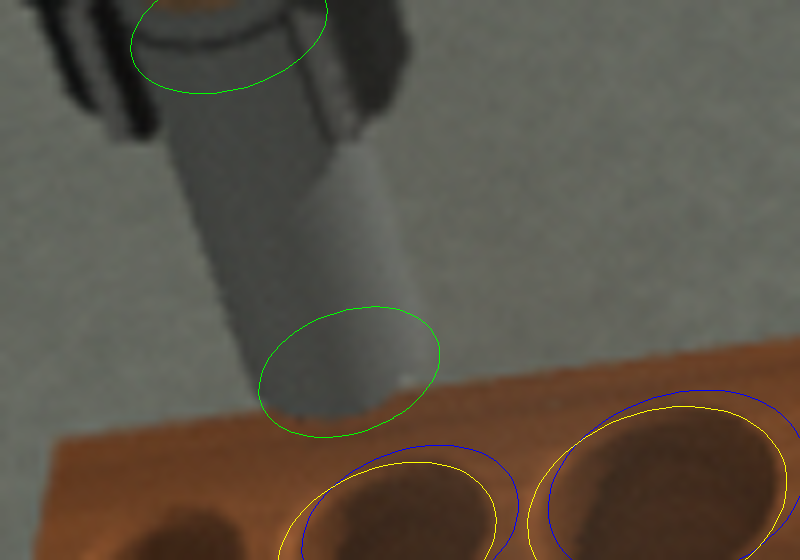

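View pics/a5t.png

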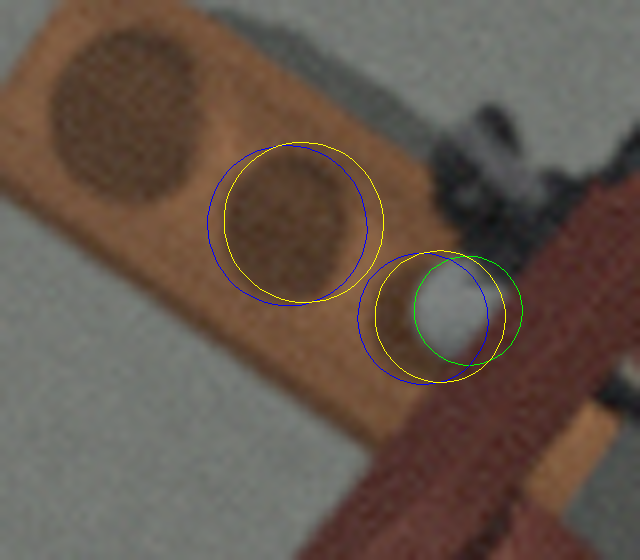

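Overlaying the tube as predicted from the TCP matches the scene view within about 0.6 px. The scene-based hole centres (yellow) also fit the top view, because the lit −y wall crops the dark areas there. I'll use hole1 = (.4953,−.3671) and hole2 = (.5265,−.3203).

```bash
python3 -c "
from h import *
y=np.radians(45);R=toolrot([0,0,1],[np.cos(y),np.sin(y),0])
for z in (.34,.315,.275): print(units(R,[.4953,-.3671,z]))"
```

```text
(array([-0.08, -0.09,  0.76]), array([0.01, 0.04, 0.  ]))
(array([-0.07, -0.09,  1.59]), array([0.01, 0.04, 0.  ]))
(array([-0.07, -0.09,  2.93]), array([0.01, 0.04, 0.  ]))
```

drive_tool:
  rows:
    - {"fingers": 0,"tx": -0.08,"ty": -0.09,"tz": 0.4,"ax": 0,"ay": 0.03,"az": 0}
    - {"fingers": 0,"tx": -0.08,"ty": -0.09,"tz": 0.8,"ax": 0,"ay": 0.03,"az": 0}
    - {"fingers": 0,"tx": -0.08,"ty": -0.09,"tz": 1.1,"ax": 0,"ay": 0.03,"az": 0}
    - {"fingers": 0,"tx": -0.08,"ty": -0.09,"tz": 1.4,"ax": 0,"ay": 0.03,"az": 0}
    - {"fingers": 0,"tx": -0.08,"ty": -0.09,"tz": 1.7,"ax": 0,"ay": 0.03,"az": 0}
    - {"fingers": 0,"tx": -0.08,"ty": -0.09,"tz": 1.9,"ax": 0,"ay": 0.03,"az": 0}
    - {"fingers": 0,"tx": -0.08,"ty": -0.09,"tz": 2.0,"ax": 0,"ay": 0.03,"az": 0}

```text
time_s: 6.8
tcp_pos: [0.4947, -0.3669, 0.2996]
tool_rot: [-1.201, -2.9, -0.002]
contact_force: [0.3, -0.9, -1.9]
opening: 0.035
```

```bash
python3 look.py a6 70 260 170 350 410 230 490 302
```

```text
6.9 [-0.752   0.3046  1.7143  0.0005  1.1262 -1.5377] [ 0.4947 -0.3668  0.2999] [-1.2009 -2.8997 -0.0026] 0.03499619766898242 [-1.0649  0.5416 -1.7922]
```

View pics/a6.png

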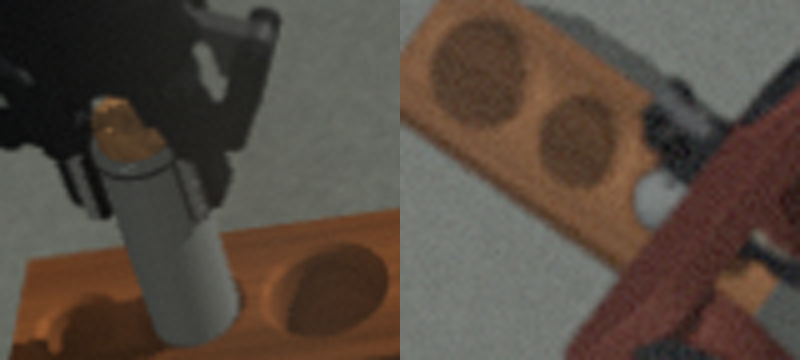

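No contact force with the foot about 10 mm below the mouth, and the scene view shows the foot inside hole 1. I'll go down and release just above the bottom.

drive_tool:
  rows:
    - {"fingers": 0,"tx": 0,"ty": 0,"tz": 0.3,"ax": 0,"ay": 0,"az": 0}
    - {"fingers": 0,"tx": 0,"ty": 0,"tz": 0.6,"ax": 0,"ay": 0,"az": 0}
    - {"fingers": 0,"tx": 0,"ty": 0,"tz": 0.85,"ax": 0,"ay": 0,"az": 0}
    - {"fingers": 0,"tx": 0,"ty": 0,"tz": 1.0,"ax": 0,"ay": 0,"az": 0}
    - {"fingers": 0,"tx": 0,"ty": 0,"tz": 1.0,"ax": 0,"ay": 0,"az": 0}

```text
time_s: 7.4
tcp_pos: [0.4946, -0.3669, 0.2695]
tool_rot: [-1.201, -2.9, -0.002]
contact_force: [0.3, -2.3, -3.9]
opening: 0.035
```

drive_tool:
  rows:
    - {"fingers": 0.6,"tx": 0,"ty": 0,"tz": 0,"ax": 0,"ay": 0,"az": 0}
    - {"fingers": 1,"tx": 0,"ty": 0,"tz": 0,"ax": 0,"ay": 0,"az": 0}
    - {"fingers": 1,"tx": 0,"ty": 0,"tz": 0,"ax": 0,"ay": 0,"az": 0}
    - {"fingers": 1,"tx": 0,"ty": 0,"tz": 0,"ax": 0,"ay": 0,"az": 0}
    - {"fingers": 1,"tx": 0,"ty": 0,"tz": 0,"ax": 0,"ay": 0,"az": 0}
    - {"fingers": 1,"tx": 0,"ty": 0,"tz": 0,"ax": 0,"ay": 0,"az": 0}
    - {"fingers": 1,"tx": 0,"ty": 0,"tz": -0.5,"ax": 0,"ay": 0,"az": 0}
    - {"fingers": 1,"tx": 0,"ty": 0,"tz": -1.5,"ax": 0,"ay": 0,"az": 0}
    - {"fingers": 1,"tx": 0,"ty": 0,"tz": -2.8,"ax": 0,"ay": 0,"az": 0}
    - {"fingers": 1,"tx": 0,"ty": 0,"tz": -4.2,"ax": 0,"ay": 0,"az": 0}
    - {"fingers": 1,"tx": 0,"ty": 0,"tz": -5.5,"ax": 0,"ay": 0,"az": 0}
    - {"fingers": 1,"tx": 0,"ty": 0,"tz": -5.5,"ax": 0,"ay": 0,"az": 0}

```text
time_s: 8.6
tcp_pos: [0.4963, -0.3683, 0.4456]
tool_rot: [1.197, 2.891, -0.006]
contact_force: [-0.0, 0.1, 0.6]
opening: 0.0854
```

```bash
python3 look.py a7 50 240 250 400 390 200 510 308;  python3 -c "
from h import *
a,j=lean(np.radians(12))
for d in(.227,.127): print(M['wide']+d*a,units(toolrot(a,j),M['wide']+d*a))"
```

```text
8.7 [-0.7521  0.1734  1.6001  0.0006  1.3662 -1.5377] [ 0.4952 -0.3673  0.4386] [ 1.2013  2.9007 -0.0002] 0.08555830208467982 [ 0.3307 -0.5559 -0.6821]
[0.38584337 0.24922951 0.39144751] (array([17.11, 11.96,  1.55]), array([-2.9 , -5.32, -9.19]))
[0.44194761 0.26115484 0.30953231] (array([16.08, 13.56,  4.28]), array([-2.9 , -5.32, -9.19]))
```

View pics/a7.png

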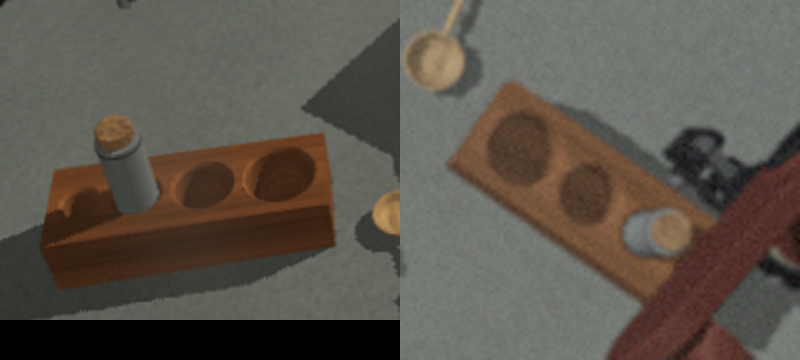

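The slim tube stands upright in the second hole (scene crop (130,165)) with the gripper clear above. Now to the wide tube's pre-grasp.

drive_tool:
  rows:
    - {"fingers": 1,"tx": 17.1,"ty": 11.95,"tz": 1.55,"ax": -2.9,"ay": -5.32,"az": -9.19}
    - {"fingers": 1,"tx": 17.1,"ty": 11.95,"tz": 1.55,"ax": -2.9,"ay": -5.32,"az": -9.19}
    - {"fingers": 1,"tx": 17.1,"ty": 11.95,"tz": 1.55,"ax": -2.9,"ay": -5.32,"az": -9.19}
    - {"fingers": 1,"tx": 17.1,"ty": 11.95,"tz": 1.55,"ax": -2.9,"ay": -5.32,"az": -9.19}
    - {"fingers": 1,"tx": 17.1,"ty": 11.95,"tz": 1.55,"ax": -2.9,"ay": -5.32,"az": -9.19}
    - {"fingers": 1,"tx": 17.1,"ty": 11.95,"tz": 1.55,"ax": -2.9,"ay": -5.32,"az": -9.19}
    - {"fingers": 1,"tx": 17.1,"ty": 11.95,"tz": 1.55,"ax": -2.9,"ay": -5.32,"az": -9.19}
    - {"fingers": 1,"tx": 17.1,"ty": 11.95,"tz": 1.55,"ax": -2.9,"ay": -5.32,"az": -9.19}
    - {"fingers": 1,"tx": 17.1,"ty": 11.95,"tz": 1.55,"ax": -2.9,"ay": -5.32,"az": -9.19}
    - {"fingers": 1,"tx": 17.1,"ty": 11.95,"tz": 1.55,"ax": -2.9,"ay": -5.32,"az": -9.19}
    - {"fingers": 1,"tx": 17.1,"ty": 11.95,"tz": 1.55,"ax": -2.9,"ay": -5.32,"az": -9.19}
    - {"fingers": 1,"tx": 17.1,"ty": 11.95,"tz": 1.55,"ax": -2.9,"ay": -5.32,"az": -9.19}
    - {"fingers": 1,"tx": 17.1,"ty": 11.95,"tz": 1.55,"ax": -2.9,"ay": -5.32,"az": -9.19}
    - {"fingers": 1,"tx": 17.1,"ty": 11.95,"tz": 1.55,"ax": -2.9,"ay": -5.32,"az": -9.19}
    - {"fingers": 1,"tx": 17.1,"ty": 11.95,"tz": 1.55,"ax": -2.9,"ay": -5.32,"az": -9.19}
    - {"fingers": 1,"tx": 17.1,"ty": 11.95,"tz": 1.55,"ax": -2.9,"ay": -5.32,"az": -9.19}
    - {"fingers": 1,"tx": 17.1,"ty": 11.95,"tz": 1.55,"ax": -2.9,"ay": -5.32,"az": -9.19}
    - {"fingers": 1,"tx": 17.1,"ty": 11.95,"tz": 1.55,"ax": -2.9,"ay": -5.32,"az": -9.19}

```text
time_s: 10.5
tcp_pos: [0.386, 0.2481, 0.3907]
tool_rot: [-0.261, 2.522, 0.087]
contact_force: [0.1, -0.2, -0.8]
opening: 0.0853
```

```bash
python3 look.py b1 280 40 480 240 160 160 360 360;  python3 -c "
from h import *
a,j=lean(np.radians(12))
for d in(.227,.127): print(units(toolrot(a,j),M['wide']+d*a))"
```

```text
10.6 [ 0.4588 -0.284   2.172  -0.225   0.6718 -1.1838] [0.386  0.2484 0.3908] [-0.2611  2.5221  0.0875] 0.0853836695503205 [ 0.5303  0.5728 -0.9221]
(array([-0.01,  0.03, -0.02]), array([ 0.02, -0.02, -0.04]))
(array([-0.02,  0.02,  3.32]), array([ 0.02, -0.02, -0.04]))
```

View pics/b1.png

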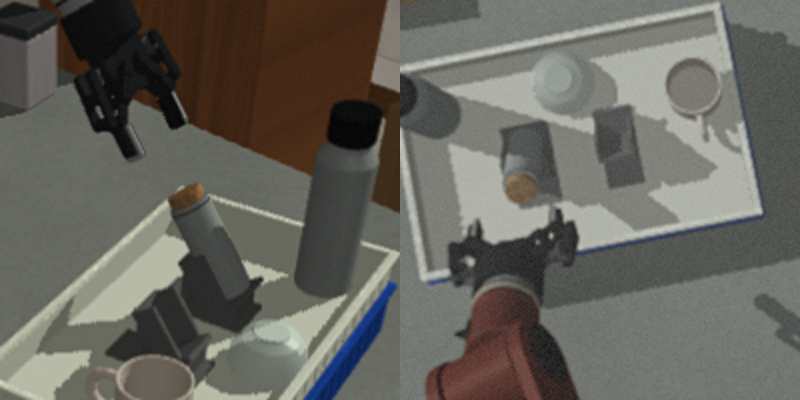

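The jaws straddle the wide tube's axis: tips at crop (473,228) and (557,213), cork at (520,188). Advance and grip.

drive_tool:
  rows:
    - {"fingers": 1,"tx": 0,"ty": 0.02,"tz": 1,"ax": 0,"ay": 0,"az": 0}
    - {"fingers": 1,"tx": 0,"ty": 0.02,"tz": 2,"ax": 0,"ay": 0,"az": 0}
    - {"fingers": 1,"tx": 0,"ty": 0.02,"tz": 2.7,"ax": 0,"ay": 0,"az": 0}
    - {"fingers": 1,"tx": 0,"ty": 0.02,"tz": 3.1,"ax": 0,"ay": 0,"az": 0}
    - {"fingers": 1,"tx": 0,"ty": 0.02,"tz": 3.33,"ax": 0,"ay": 0,"az": 0}
    - {"fingers": 1,"tx": 0,"ty": 0.02,"tz": 3.33,"ax": 0,"ay": 0,"az": 0}
    - {"fingers": 0,"tx": 0,"ty": 0.02,"tz": 3.33,"ax": 0,"ay": 0,"az": 0}
    - {"fingers": 0,"tx": 0,"ty": 0.02,"tz": 3.33,"ax": 0,"ay": 0,"az": 0}
    - {"fingers": 0,"tx": 0,"ty": 0.02,"tz": 3.33,"ax": 0,"ay": 0,"az": 0}
    - {"fingers": 0,"tx": 0,"ty": 0.02,"tz": 3.33,"ax": 0,"ay": 0,"az": 0}
    - {"fingers": 0,"tx": 0,"ty": 0.02,"tz": 3.33,"ax": 0,"ay": 0,"az": 0}
    - {"fingers": 0,"tx": 0,"ty": 0.02,"tz": 3.33,"ax": 0,"ay": 0,"az": 0}
  grip_force: 50

```text
time_s: 11.8
tcp_pos: [0.4414, 0.2618, 0.31]
tool_rot: [-0.263, 2.521, 0.087]
contact_force: [-4.6, -3.9, 6.2]
opening: 0.045
```

Gripped, opening 45 mm. Extract.

drive_tool:
  rows:
    - {"fingers": 0,"tx": 0,"ty": 0,"tz": -0.3,"ax": 0,"ay": 0,"az": 0}
    - {"fingers": 0,"tx": 0,"ty": 0,"tz": -0.8,"ax": 0,"ay": 0,"az": 0}
    - {"fingers": 0,"tx": 0,"ty": 0,"tz": -1.6,"ax": 0,"ay": 0,"az": 0}
    - {"fingers": 0,"tx": 0,"ty": 0,"tz": -2.4,"ax": 0,"ay": 0,"az": 0}
    - {"fingers": 0,"tx": 0,"ty": 0,"tz": -3.2,"ax": 0,"ay": 0,"az": 0}
    - {"fingers": 0,"tx": 0,"ty": 0,"tz": -4.0,"ax": 0,"ay": 0,"az": 0}
    - {"fingers": 0,"tx": 0,"ty": 0,"tz": -4.0,"ax": 0,"ay": 0,"az": 0}

```text
time_s: 12.5
tcp_pos: [0.3735, 0.2476, 0.4102]
tool_rot: [-0.263, 2.517, 0.092]
contact_force: [1.5, 0.5, -0.7]
opening: 0.0451
```

```bash
python3 look.py b2 280 40 480 240 160 160 360 360;  python3 -c "
from h import *
for yd in (45,0,-34):
  y=np.radians(yd);R=toolrot([0,0,1],[np.cos(y),np.sin(y),0])
  for p in ([.44,0.05,.48],[.5265,-.3203,.48],[.5265,-.3203,.36]): print(yd,units(R,p))"
```

```text
12.6 [ 0.4702 -0.3311  2.1749 -0.2205  0.7167 -1.1857] [0.3738 0.2473 0.4071] [-0.2637  2.5218  0.0889] 0.04489312571644891 [ 0.3966  0.1142 -1.1123]
45 (array([-2.05, -6.88, -1.57]), array([2.92, 5.3 , 9.19]))
45 (array([ -2.29, -19.56,  -1.47]), array([2.92, 5.3 , 9.19]))
45 (array([ -0.  , -19.57,   1.81]), array([2.92, 5.3 , 9.19]))
0 (array([-2.05, -6.88, -1.57]), array([ 5.18,  4.13, 16.4 ]))
0 (array([ -2.29, -19.56,  -1.47]), array([ 5.18,  4.13, 16.4 ]))
0 (array([ -0.  , -19.57,   1.81]), array([ 5.18,  4.13, 16.4 ]))
-34 (array([-2.05, -6.88, -1.57]), array([ 6.86,  2.72, 21.79]))
-34 (array([ -2.29, -19.56,  -1.47]), array([ 6.86,  2.72, 21.79]))
-34 (array([ -0.  , -19.57,   1.81]), array([ 6.86,  2.72, 21.79]))
```

View pics/b2.png

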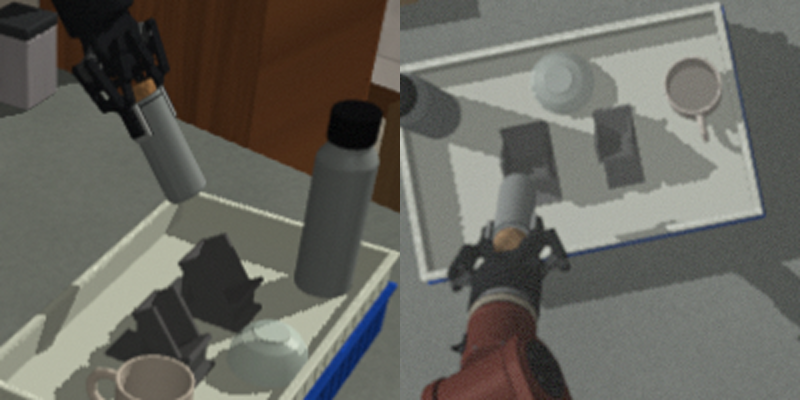

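The wide tube is out of its stand (foot at crop (185,195)) and clear. I'll carry it high to the rack.

drive_tool:
  rows:
    - {"fingers": 0,"tx": -2.05,"ty": -6.9,"tz": -1.57,"ax": 2.92,"ay": 5.3,"az": 9.19}
    - {"fingers": 0,"tx": -2.05,"ty": -6.9,"tz": -1.57,"ax": 2.92,"ay": 5.3,"az": 9.19}
    - {"fingers": 0,"tx": -2.05,"ty": -6.9,"tz": -1.57,"ax": 2.92,"ay": 5.3,"az": 9.19}
    - {"fingers": 0,"tx": -2.05,"ty": -6.9,"tz": -1.57,"ax": 2.92,"ay": 5.3,"az": 9.19}
    - {"fingers": 0,"tx": -2.05,"ty": -6.9,"tz": -1.57,"ax": 2.92,"ay": 5.3,"az": 9.19}
    - {"fingers": 0,"tx": -2.3,"ty": -19.55,"tz": -1.47,"ax": 2.92,"ay": 5.3,"az": 9.19}
    - {"fingers": 0,"tx": -2.3,"ty": -19.55,"tz": -1.47,"ax": 2.92,"ay": 5.3,"az": 9.19}
    - {"fingers": 0,"tx": -2.3,"ty": -19.55,"tz": -1.47,"ax": 2.92,"ay": 5.3,"az": 9.19}
    - {"fingers": 0,"tx": -2.3,"ty": -19.55,"tz": -1.47,"ax": 2.92,"ay": 5.3,"az": 9.19}
    - {"fingers": 0,"tx": -2.3,"ty": -19.55,"tz": -1.47,"ax": 2.92,"ay": 5.3,"az": 9.19}
    - {"fingers": 0,"tx": -2.3,"ty": -19.55,"tz": -1.47,"ax": 2.92,"ay": 5.3,"az": 9.19}
    - {"fingers": 0,"tx": -2.3,"ty": -19.55,"tz": -1.47,"ax": 2.92,"ay": 5.3,"az": 9.19}
    - {"fingers": 0,"tx": -2.3,"ty": -19.55,"tz": -1.47,"ax": 2.92,"ay": 5.3,"az": 9.19}
    - {"fingers": 0,"tx": -2.3,"ty": -19.55,"tz": -1.47,"ax": 2.92,"ay": 5.3,"az": 9.19}
    - {"fingers": 0,"tx": -2.3,"ty": -19.55,"tz": -1.47,"ax": 2.92,"ay": 5.3,"az": 9.19}
    - {"fingers": 0,"tx": -2.3,"ty": -19.55,"tz": -1.47,"ax": 2.92,"ay": 5.3,"az": 9.19}
    - {"fingers": 0,"tx": -2.3,"ty": -19.55,"tz": -1.47,"ax": 2.92,"ay": 5.3,"az": 9.19}

```text
time_s: 14.3
tcp_pos: [0.5271, -0.319, 0.4799]
tool_rot: [-1.201, -2.902, -0.001]
contact_force: [-0.1, -0.2, -1.4]
opening: 0.0453
```

```bash
python3 -c "
from h import *
o=observe();print(o['time_s'],o['tcp_pos'],o['q'])
y=np.radians(-34);R=toolrot([0,0,1],[np.cos(y),np.sin(y),0])
for p in ([.5265,-.3203,.45],[.5265,-.3203,.36]): print(units(R,p))"
```

```text
14.3 [ 0.52706686 -0.31895402  0.47993576] [-6.58060784e-01  1.48288217e-01  1.55195326e+00 -3.41002378e-05
  1.44277687e+00 -1.44413616e+00]
(array([-0.02, -0.04,  1.  ]), array([-1.000e-02, -1.000e-02,  1.317e+01]))
(array([-0.02, -0.04,  4.  ]), array([-1.000e-02, -1.000e-02,  1.317e+01]))
```

drive_tool:
  rows:
    - {"fingers": 0,"tx": -0.02,"ty": -0.04,"tz": 0,"ax": 0,"ay": 0,"az": 13.2}
    - {"fingers": 0,"tx": -0.02,"ty": -0.04,"tz": 0,"ax": 0,"ay": 0,"az": 13.2}
    - {"fingers": 0,"tx": -0.02,"ty": -0.04,"tz": 0.5,"ax": 0,"ay": 0,"az": 13.2}
    - {"fingers": 0,"tx": -0.02,"ty": -0.04,"tz": 1,"ax": 0,"ay": 0,"az": 13.2}
    - {"fingers": 0,"tx": -0.02,"ty": -0.04,"tz": 1.5,"ax": 0,"ay": 0,"az": 13.2}
    - {"fingers": 0,"tx": -0.02,"ty": -0.04,"tz": 2,"ax": 0,"ay": 0,"az": 13.2}
    - {"fingers": 0,"tx": -0.02,"ty": -0.04,"tz": 2.5,"ax": 0,"ay": 0,"az": 13.2}
    - {"fingers": 0,"tx": -0.02,"ty": -0.04,"tz": 3,"ax": 0,"ay": 0,"az": 13.2}
    - {"fingers": 0,"tx": -0.02,"ty": -0.04,"tz": 3.5,"ax": 0,"ay": 0,"az": 13.2}
    - {"fingers": 0,"tx": -0.02,"ty": -0.04,"tz": 4,"ax": 0,"ay": 0,"az": 13.2}
    - {"fingers": 0,"tx": -0.02,"ty": -0.04,"tz": 4,"ax": 0,"ay": 0,"az": 13.2}
    - {"fingers": 0,"tx": -0.02,"ty": -0.04,"tz": 4,"ax": 0,"ay": 0,"az": 13.2}

```text
time_s: 15.5
tcp_pos: [0.5266, -0.3205, 0.3607]
tool_rot: [-2.775, -1.472, 0.001]
contact_force: [0.4, -0.1, -1.7]
opening: 0.0448
```

```bash
python3 look.py b3 50 220 250 400 390 200 510 308;  python3 -c "
from h import *
y=np.radians(-34);R=toolrot([0,0,1],[np.cos(y),np.sin(y),0])
o=observe();x,yy,z=o['tcp_pos']
im=cv2.imread('pics/b3_scene_raw.png');o=cv2.resize(im[270:340,90:190],None,fx=8,fy=8,interpolation=cv2.INTER_CUBIC)
def circ(c,r,col):
    pts=np.array([proj('scene',np.array(c)+r*np.array([np.cos(t),np.sin(t),0])) for t in np.linspace(0,6.28,60)])
    cv2.polylines(o,[(((pts-[90,270])+.5)*8).astype(int)],True,col,1)
circ((x,yy,z-.25),.019,(0,255,0));circ((x,yy,z-.246),.023,(0,255,0))
circ((.5265,-.3203,.06),.0275,(0,255,255));circ((.5265,-.3203,.057),.0245,(0,255,255))
cv2.imwrite('pics/b3s.png',o)
for p in ([.5265,-.3203,.34],[.5265,-.3203,.27]): print(units(R,p))"
```

```text
15.6 [-0.661   0.2381  1.671  -0.0002  1.2306 -0.0646] [ 0.527  -0.3212  0.362 ] [2.7743 1.47   0.0009] 0.045051205856595576 [ 0.0159 -0.0333 -1.2412]
(array([ 0.02, -0.03,  0.73]), array([ 0.02,  0.  , -0.03]))
(array([ 0.02, -0.04,  3.07]), array([ 0.02,  0.  , -0.03]))
```

View pics/b3.png

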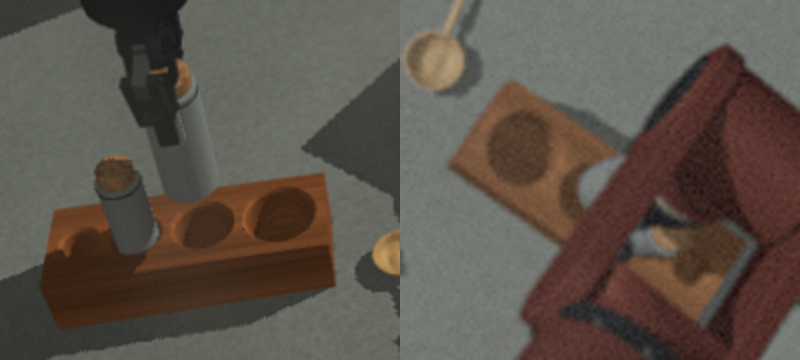

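View pics/b3s.png

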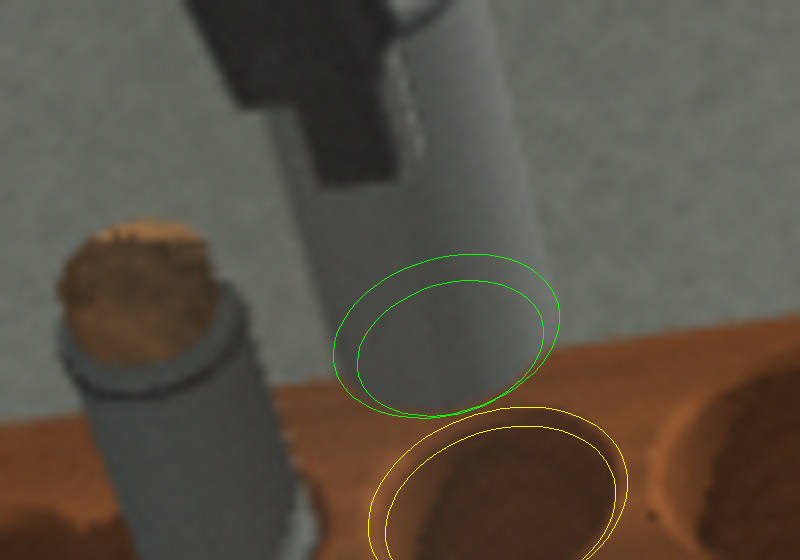

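The wide tube's foot and hole 2 match the predicted circles within about 1 mm, and the fingers clear the slim tube. Lowering.

drive_tool:
  rows:
    - {"fingers": 0,"tx": 0.02,"ty": -0.03,"tz": 0.4,"ax": 0,"ay": 0,"az": 0}
    - {"fingers": 0,"tx": 0.02,"ty": -0.03,"tz": 0.8,"ax": 0,"ay": 0,"az": 0}
    - {"fingers": 0,"tx": 0.02,"ty": -0.03,"tz": 1.1,"ax": 0,"ay": 0,"az": 0}
    - {"fingers": 0,"tx": 0.02,"ty": -0.03,"tz": 1.4,"ax": 0,"ay": 0,"az": 0}
    - {"fingers": 0,"tx": 0.02,"ty": -0.03,"tz": 1.7,"ax": 0,"ay": 0,"az": 0}
    - {"fingers": 0,"tx": 0.02,"ty": -0.03,"tz": 1.9,"ax": 0,"ay": 0,"az": 0}
    - {"fingers": 0,"tx": 0.02,"ty": -0.03,"tz": 2.0,"ax": 0,"ay": 0,"az": 0}

```text
time_s: 16.3
tcp_pos: [0.5258, -0.3202, 0.2993]
tool_rot: [-2.775, -1.468, 0.002]
contact_force: [-0.0, 0.9, -1.0]
opening: 0.0449
```

drive_tool:
  rows:
    - {"fingers": 0,"tx": 0,"ty": 0,"tz": 0.3,"ax": 0,"ay": 0,"az": 0}
    - {"fingers": 0,"tx": 0,"ty": 0,"tz": 0.6,"ax": 0,"ay": 0,"az": 0}
    - {"fingers": 0,"tx": 0,"ty": 0,"tz": 0.85,"ax": 0,"ay": 0,"az": 0}
    - {"fingers": 0,"tx": 0,"ty": 0,"tz": 1.0,"ax": 0,"ay": 0,"az": 0}
    - {"fingers": 0,"tx": 0,"ty": 0,"tz": 1.0,"ax": 0,"ay": 0,"az": 0}

```text
time_s: 16.8
tcp_pos: [0.5257, -0.3201, 0.2693]
tool_rot: [-2.775, -1.468, 0.002]
contact_force: [0.1, 0.1, -1.8]
opening: 0.0449
```

```bash
python3 look.py b4 50 220 250 400 390 200 510 308
```

```text
16.9 [-0.6608  0.341   1.7296 -0.0003  1.0714 -0.0631] [ 0.5261 -0.3204  0.2705] [-2.7766 -1.469   0.0006] 0.045172804851134236 [ 0.469   0.4543 -0.3322]
```

View pics/b4.png

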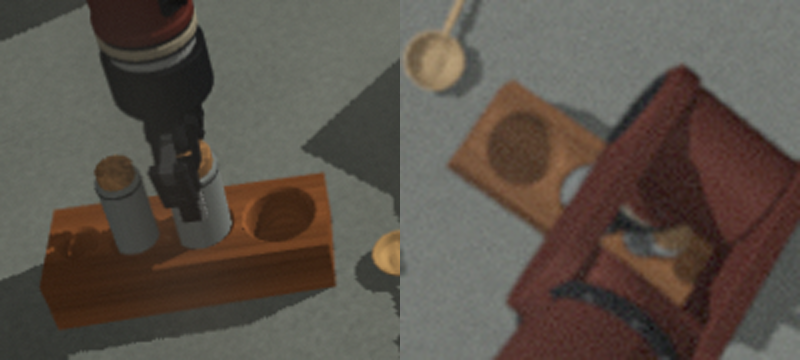

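The wide tube is in the third hole with nothing pressing on it. Release and withdraw upward, then back toward the robot.

drive_tool:
  rows:
    - {"fingers": 0.7,"tx": 0,"ty": 0,"tz": 0,"ax": 0,"ay": 0,"az": 0}
    - {"fingers": 1,"tx": 0,"ty": 0,"tz": 0,"ax": 0,"ay": 0,"az": 0}
    - {"fingers": 1,"tx": 0,"ty": 0,"tz": 0,"ax": 0,"ay": 0,"az": 0}
    - {"fingers": 1,"tx": 0,"ty": 0,"tz": 0,"ax": 0,"ay": 0,"az": 0}
    - {"fingers": 1,"tx": 0,"ty": 0,"tz": 0,"ax": 0,"ay": 0,"az": 0}
    - {"fingers": 1,"tx": 0,"ty": 0,"tz": 0,"ax": 0,"ay": 0,"az": 0}
    - {"fingers": 1,"tx": 0,"ty": 0,"tz": -0.5,"ax": 0,"ay": 0,"az": 0}
    - {"fingers": 1,"tx": 0,"ty": 0,"tz": -1.5,"ax": 0,"ay": 0,"az": 0}
    - {"fingers": 1,"tx": 0,"ty": 0,"tz": -2.8,"ax": 0,"ay": 0,"az": 0}
    - {"fingers": 1,"tx": 0,"ty": 0,"tz": -4.2,"ax": 0,"ay": 0,"az": 0}
    - {"fingers": 1,"tx": 0,"ty": 0,"tz": -5.5,"ax": 0,"ay": 0,"az": 0}
    - {"fingers": 1,"tx": 0,"ty": 0,"tz": -6,"ax": 0,"ay": 0,"az": 0}
    - {"fingers": 1,"tx": 0,"ty": -4,"tz": -6,"ax": 0,"ay": 0,"az": 0}
    - {"fingers": 1,"tx": 0,"ty": -4,"tz": -6,"ax": 0,"ay": 0,"az": 0}
    - {"fingers": 1,"tx": 0,"ty": -4,"tz": -6,"ax": 0,"ay": 0,"az": 0}
    - {"fingers": 1,"tx": 0,"ty": -4,"tz": -6,"ax": 0,"ay": 0,"az": 0}

```text
time_s: 18.5
tcp_pos: [0.425, -0.2512, 0.4498]
tool_rot: [-2.775, -1.468, 0.002]
contact_force: [-0.2, -0.2, 1.3]
opening: 0.0854
```

```bash
python3 look.py b5 50 200 300 440 390 200 510 308; python3 - <<'E'
from h import *
im=cv2.imread("pics/b5_scene_raw.png");o=cv2.resize(im[270:350,90:190],None,fx=7,fy=7,interpolation=cv2.INTER_CUBIC)
def circ(c,r,col):
    pts=np.array([proj('scene',np.array(c)+r*np.array([np.cos(t),np.sin(t),0])) for t in np.linspace(0,6.28,60)])
    cv2.polylines(o,[(((pts-[90,270])+.5)*7).astype(int)],True,col,1)
for x,y,r in((.4953,-.3671,.018),(.5265,-.3203,.023)):
    circ((x,y,.145),r-.003,(0,255,255)); circ((x,y,.131),r,(0,255,0))
cv2.imwrite("pics/b5s.png",o)
E
```

```text
18.6 [-0.6762 -0.0995  1.8588 -0.0003  1.3816 -0.0785] [ 0.427  -0.2529  0.4507] [2.7763 1.4687 0.0001] 0.08535515644319626 [ 0.9323 -0.1157  0.6375]
```

View pics/b5.png

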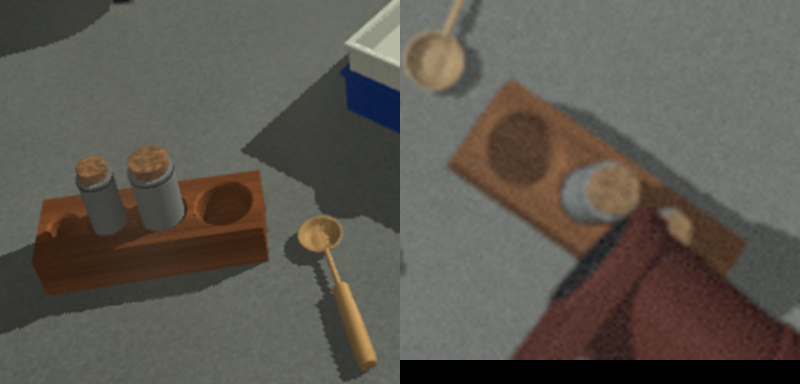

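View pics/b5s.png

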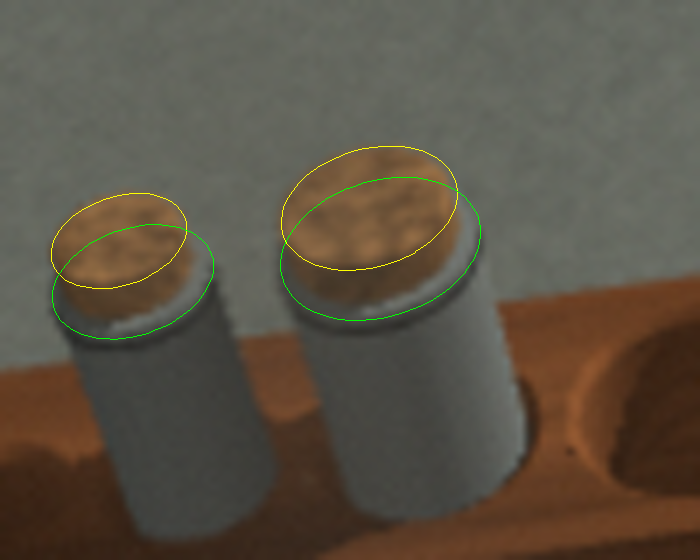

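View pics/b5_scene_raw.png

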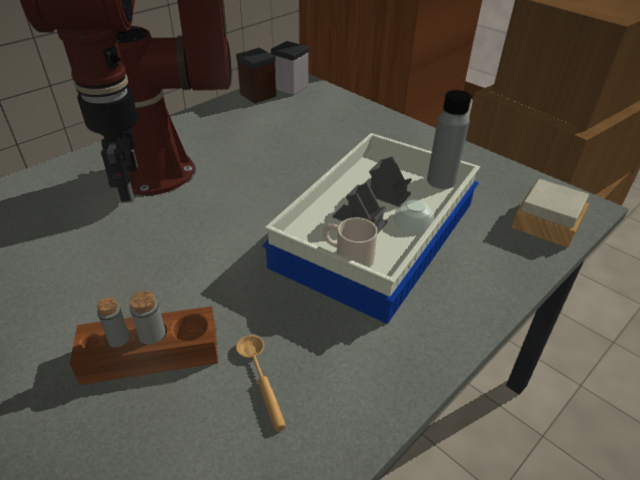

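Both corks match the circles predicted for a tube fully home (cork top at z = 145 mm) to about 1 px. The basket items and the spoon haven't moved, and the gripper is clear. Handing in.

```bash
python3 -c "
from rig import *
print(job_done())"
```

```text
the job is handed in; nothing more can be done
None
```

Both tea tubes now stand upright in the rack, released and fully home: the 36 mm tube in the second smallest hole and the 46 mm tube in the second largest. I gripped each one along its own axis, drew it out of its stand and lowered it until the foot was about 4–5 mm above the bottom, then let it drop.

**Last checks:**
- **Depth:** in the scene image, both corks match the circles predicted for fully home tubes (cork top 145 mm above the counter) to about 1 px. One pixel is roughly 2–3 mm, so this is a visual check rather than a measured contact with the bottom.
- **Surroundings:** the flask, mug, bowl and spoon look unmoved, and the gripper is clear of everything.
- **Forces and time:** force readings at the end of each move stayed below about 9 N. The job took 18.6 s of the 61 s allowed.

**Disagreements along the way:**
- **Hole positions:** the two cameras first differed by about 6 mm. I trusted the scene view because the lit hole walls skewed the top view, and checking the held tube against it agreed to about 1 mm.
- **Refused call:** one move call was refused for missing keys in its rows. It moved nothing.

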